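# Fit a keyed lap spindle into its drive pulley

### The job

One of the three lap spindles in the wooden rack was cut short at its threaded top end: cull it into the steel reject tray. Then lower either of the two full-length spindles into the pulley hub of the drive unit, turn it until its key slips into the keyway, and keep pushing against the spring pin at the bottom of the bore until the flange sits flush on the hub. Finish still gripping the spindle and pushing it fully home, so that the set screw can be tightened; leave the other full-length spindle in the rack and do not disturb the calliper, the T-handle driver or the loupe.

Things in the scene. Friction and masses are not known exactly. Their poses are not given: they have to be found in the camera images.
- spindle_a: Full-length steel spindle, upright. Origin: on its axis at the flange's underside, z up. Flange 42 mm across, 6 mm thick, with a 6 mm notch in its rim on the -x side, above the key. On it a square 18 x 18 mm section (z 6 to 24 mm, faces square to x and y: grip here), then a threaded stud 13 mm thick, 20 mm long (top z 44 mm). Below: shaft 16 mm thick, 46 mm long, foot chamfered. 200 g.
- spindle_a_key_foot (a point): Lower end of spindle_a's key, in the middle of the part that stands out. The key, 5 mm wide, stands out on the -x side to 12 mm from the axis, from z -32 mm to z -8 mm in the spindle's frame, so the lowest 14 mm of the shaft is a plain pilot. With the key resting on the hub's face the flange stands 32 mm above it.
- spindle_b: A second full-length spindle, the same in all sizes, origin and axes as spindle_a; either may be fitted.
- spindle_b_key_foot (a point): The same point on spindle_b's key.
- short_spindle: The short one, to be culled: same shape, origin and axes as spindle_a, but its threaded stud is only 4 mm long instead of 20 mm (top at z 28 mm instead of 44 mm). 180 g.
- rack: Fixed wooden block 70 x 210 x 56 mm; origin: centre of its underside. Three holes 27 mm wide, 51 mm deep along its y axis at -65, 0 and 65 mm. Each spindle hangs in one, flange on the block's top, free to turn, up to 0.4 rad off the rack's direction; which hole holds which varies. The rack may stand on either side of the drive unit, the tray on the other.
- reject_tray: Fixed open dark steel tray for rejects, 130 x 180 mm and 45 mm high, walls and floor 3 mm thick. Origin: centre of its underside.
- pulley: Keyed pulley on the bolted-down drive unit (110 mm square base). Origin: centre of the bore's mouth in the hub's upper face, 86 mm above the table; z up. A spindle fits when its x axis points as the pulley's does, within about 0.1 rad. Hub 44 mm, bore 18.4 mm wide, 52 mm deep; belt sheave 90 mm wide, 15 to 41 mm below the face. It turns stiffly (0.6 Nm) and stays where it is.
- keyway_mouth (a point): Middle of the keyway's mouth in the hub's face, 11.2 mm from the bore's axis on the pulley's -x side. The keyway is 7 mm wide, reaches 13.2 mm from the axis and runs the full depth of the bore. Its direction is up to 0.8 rad either side of straight towards the robot (-x).
- spring_pin (a joint): Spring-loaded pin in the bottom of the bore; value: m pressed down. 0 when free (its top 36 mm below the hub's face), 0.010 when a spindle is fully home, flange on the hub's face. It pushes up with 4.5 N at 0 and 13.5 N at 0.010, so a spindle let go is lifted 10 mm.
- calliper: Bystander: vernier calliper, 64 x 200 x 9 mm, lying flat nearer the robot; origin at the centre of its underside.
- t_driver: Bystander: T-handle hex driver, 136 x 112 x 25 mm, lying flat nearer the robot; origin at the centre of its underside.
- loupe: Bystander: small black folding loupe, 30 x 58 x 14 mm, lying flat behind the drive unit; origin at the centre of its underside.
Not all that is in view belongs to the job. What is shaped like the short_spindle but purple is not meant.

How it is judged (in metres and radians):
On the way:
1. the short spindle is let go in the reject tray while both full-length spindles are still in the rack (x of short_spindle in the frame of reject_tray between -0.062 and 0.062 m and y of short_spindle in the frame of reject_tray between -0.087 and 0.087 m and z of short_spindle in the frame of reject_tray between 0 and 0.06 m and contact force between the fingers and short_spindle below 0.1 N and linear speed of short_spindle below 0.1 m/s and distance of each of spindle_a, spindle_b from where it was at the start of the episode below 0.015 m and angle between each of spindle_a, spindle_b's own z axis and vertical below 0.15 rad), for 0.2 s.
At the end, for the whole second after the job is handed in: A full-length spindle held home: flange within 2 mm of hub face, axis within 2.5 mm, tilt under 0.06 rad, key in keyway (0.3 rad), pin pressed over 7.5 mm, at rest, gripped by over 1 N. Short one in the tray (flange centre inside, under 60 mm up); the other in the rack (moved under 15 mm) (x of short_spindle in the frame of reject_tray between -0.062 and 0.062 m and y of short_spindle in the frame of reject_tray between -0.087 and 0.087 m and z of short_spindle in the frame of reject_tray between 0 and 0.06 m and value of joint spring_pin above 0.0075 m and (((z of spindle_a in the frame of pulley between -0.003 and 0.002 m and horizontal distance between spindle_a and pulley below 0.0025 m and angle between spindle_a's own z axis and vertical below 0.06 rad and angle between the x axis of spindle_a and the x axis of pulley, either way round below 0.3 rad and contact force between the fingers and spindle_a above 1 N and linear speed of spindle_a below 0.02 m/s) and (distance of spindle_b from where it was at the start of the episode below 0.015 m and angle between spindle_b's own z axis and vertical below 0.15 rad)) or ((z of spindle_b in the frame of pulley between -0.003 and 0.002 m and horizontal distance between spindle_b and pulley below 0.0025 m and angle between spindle_b's own z axis and vertical below 0.06 rad and angle between the x axis of spindle_b and the x axis of pulley, either way round below 0.3 rad and contact force between the fingers and spindle_b above 1 N and linear speed of spindle_b below 0.02 m/s) and (distance of spindle_a from where it was at the start of the episode below 0.015 m and angle between spindle_a's own z axis and vertical below 0.15 rad)))); the arm keeps its last pose, push and grip.
It fails at once if a bystander (calliper, T-handle driver or loupe) is moved by more than 30 mm (distance of any of calliper, t_driver, loupe from where it was at the start of the episode above 0.03 m).
It also fails if it takes over 59 s, if anything falls off the work surface, if the arm or the gripper's body presses on something with over 40 N, if the wrist force passes 120 N, or if a joint passes its speed limit or range.

### The arm

A 7-joint arm with a two-finger parallel gripper is mounted at the origin on a cart in front of the work surface, level with it; the furniture and walls round the work are solid. World frame = base frame: x ahead of the robot, y to its left, z up, the work surface at z = 0. Lengths are in m, angles in degrees, forces in N, time in s.
With the tool pointing down it reaches from about 0.4 to 0.875 m from the base axis. Payload 19.3 kg.
Tool frame: the origin (TCP) lies midway between the tips of the shut fingers; the grasp point (between the pads) lies 19 mm behind it; z points along the fingers, x is the direction in which the jaws open and shut, and the axes are right-handed (so a half turn about z gives the same grasp; the last joint's range is limited). The gripper opens to 85 mm and grips with 20 to 120 N. Pads are 22 mm wide; open, the fingers measure 114 mm over their backs; the gripper's body (76 mm by 85 mm) begins 54 mm behind the grasp point. The pads swing forward as they close: fully open they stand 13 mm farther back than shut.
Start: joints at [-77.59, 29.874, -2.08, 91.645, 1.215, 58.505, -6.463], TCP at [0.177, 0.599, 0.231] pointing down, gripper open.
Joint ranges: [-166.77, 166.77], [-17.47, 122.26], [-85.68, 81.53], [9.62, 139.38], [-72.42, 252.41], [9.2, 110.78], [-144.41, 144.41]. Speed limits (degrees/s): [108.29, 108.29, 136.94, 136.94, 172.46, 172.46, 172.46].

### API

Orientations are given as [roll, pitch, yaw] about the fixed x, y, z axes, in that order (R = Rz(yaw) Ry(pitch) Rx(roll)).
In Python, from station import manip gives the robot as it stands.
- The arm moves only by the tool apply_moves, never from a script. Its argument "plan" is a list of rows, each a list of 6 numbers: the shift along the world's x, y, z normalised to -1 to 1, where 1 is 25 mm, then the turn, a rotation vector about the world's x, y, z normalised to -1 to 1, where 1 is 180 degrees. In form: [[tx, ty, tz, ax, ay, az], ...]. A call has 1 to 5 rows; each row shifts and turns the commanded pose from where the row before left it; what a row does not reach is not made up. A row lasts 1/10 s, in which the tool goes at most 50 mm and 8.59 degrees, less where a joint would pass 70% of its speed; a pose out of reach is approached as far as the arm can. A call with a number of a shift or a turn outside -1 to 1 is refused whole. A call with a gripper value outside its range is refused whole. "grip" is the gripper's target within -1 to 1 (shut at 1, half-way at 0, fully open at -1), set as the call begins (left out, the last holds). The fingers move at their own pace and stop on an object; "grip_force" is the grip in N (left out, the last holds). Time passes only in rows, so rows that do not move let the fingers close. It gives the time, the measured TCP pose, the force and the opening at its end, in the units of the state.
- manip.state(): the state, without advancing time (a new reading comes with each control period).
- manip.read_camera(name): name is "side" or "top" or "wrist"; returns a dict with "color" (384x512x3 uint8, red, green, blue), "depth" (384x512 float32, m along the optical axis (not along the pixel's ray), 0 where there is no reading), "intrinsics" (3x3 intrinsics, pixels), "rvec" (rotation vector, rad) and "tvec" (3), from world to camera coordinates, as OpenCV has them. Camera axes: x right, y down, z forward; pixel columns grow to the right and rows downward; lengths in m; the calibration is good to about 2 mm. A picture is of the moment at which its call begins.
- manip.finish_job(): hands the job in, once; it reports no verdict.
The state is a dict: "time": time; "q": joint angles; "qd": joint speeds; "effort": joint torques, N m; "eef_pos": TCP position; "ee_rot": TCP orientation; "contact_force": force on the tool from outside, world axes, zero at the start; "torque": the same for the moment, N m; "finger_gap": opening from 0.0 (shut) to 1.0 (fully open).
Only numpy, scipy, OpenCV 4.12 (cv2) and the standard library are available. Lean on these libraries where they do the work, as an engineer would, in place of code of your own. Each camera call takes 0.05 s, during which the arm holds its last target.

## Working session

There is one attempt and no reset: what is moved stays moved. The work goes in short steps, Python scripts to look and compute and a tool call to move; the robot and the scene stay as the last step left them, time stands still between calls to the robot, and variables do not carry over. Pictures are saved under pics/ and viewed, and the job is handed in when it is done.

Besides the shell and the picture viewer there is one more tool, called after "Request:" in YAML: its name, and indented under it one key for each argument. apply_moves: Moves the arm, as the interface text tells. Scaled input: -1 to 1 covers 25 mm each way for a shift and 180 degrees each way for a turn. Its arguments: {"type":"object","properties":{"plan":{"type":"array","items":{"type":"array","items":{"type":"number","minimum":-1,"maximum":1}}},"grip":{"type":"number"},"grip_force":{"type":"number"}},"required":["plan"]}

```bash
mkdir -p pics
cat > h.py <<'E'
from station import manip
import numpy as np, cv2
def cam(n):
    c=manip.read_camera(n); return c
def save(c,f): cv2.imwrite('pics/'+f,c['color'][:,:,::-1])
def world(c):
    R,_=cv2.Rodrigues(np.array(c['rvec'],float)); t=np.array(c['tvec'],float).reshape(3)
    K=np.array(c['intrinsics']); d=c['depth']; h,w=d.shape
    u,v=np.meshgrid(np.arange(w),np.arange(h))
    P=np.stack([(u-K[0,2])/K[0,0]*d,(v-K[1,2])/K[1,1]*d,d],-1)
    return (P-t)@R
def proj(c,p):
    q,_=cv2.projectPoints(np.array(p,float).reshape(-1,1,3),np.array(c['rvec'],float),np.array(c['tvec'],float),np.array(c['intrinsics'],float),None)
    return q.reshape(-1,2)
E
python3 - <<'E'
from h import *
import pickle
for n in ['side','top','wrist']:
    c=cam(n); save(c,n+'0.png'); pickle.dump(c,open(n+'0.pkl','wb'))
    R,_=cv2.Rodrigues(np.array(c['rvec'],float)); print(n,-R.T@np.array(c['tvec']).ravel())
print(manip.state())
E
```

```text
side [0.34843708 0.85021908 0.64561704]
top [0.46148174 0.00489105 1.24298728]
wrist [0.10444123 0.62097659 0.37324621]
{'time': 0.15, 'q': array([-77.5898878 ,  29.89998659,  -2.08067386,  91.66565032,
         1.21554045,  58.5062288 ,  -6.46428854]), 'qd': array([ 0.02214034, -0.13283447,  0.04987386, -0.16123561,  0.06328261,
        0.01425997,  0.07321787]), 'effort': array([ 3.34275996e-03, -9.27388930e+01,  1.98140055e+00, -3.70053899e+01,
        1.80635619e-02,  6.48505098e-03,  3.15922375e-05]), 'eef_pos': array([0.17676868, 0.59921284, 0.23087644]), 'ee_rot': array([1.79995493e+02, 4.95850692e-02, 7.35654997e+01]), 'contact_force': array([-0.35900668,  0.32108616, -0.49953492]), 'torque': array([ 0.07716492, -0.02373035, -0.00370093]), 'finger_gap': 1.0000767865502977}
```

View pics/top0.png

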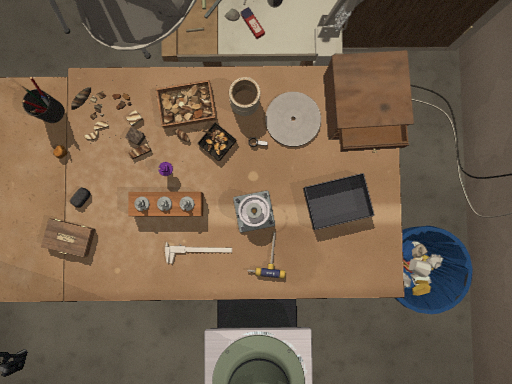

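View pics/side0.png

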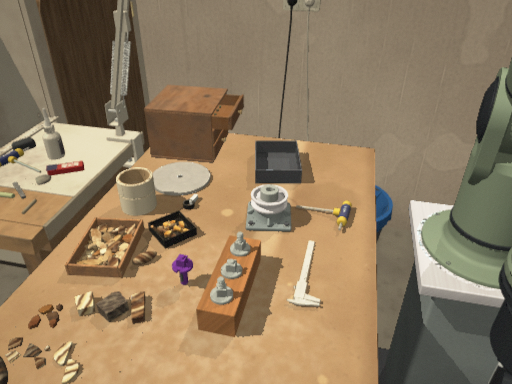

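View pics/wrist0.png

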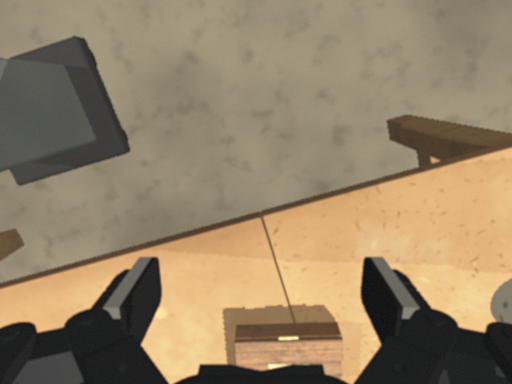

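Run:
```python
from h import *
import pickle
t=pickle.load(open('top0.pkl','rb')); s=pickle.load(open('side0.pkl','rb'))
a=cv2.resize(s['color'][225:335,185:285],None,fx=4,fy=4,interpolation=cv2.INTER_CUBIC)
b=cv2.resize(t['color'][180:230,120:210],None,fx=6,fy=6,interpolation=cv2.INTER_CUBIC)[:, :]
cv2.imwrite('pics/cropS.png',a[:,:,::-1]); cv2.imwrite('pics/cropT.png',b[:,:,::-1])
b=cv2.resize(t['color'][175:245,225:290],None,fx=7,fy=7,interpolation=cv2.INTER_CUBIC)
cv2.imwrite('pics/cropP.png',b[:,:,::-1])
W=world(t)
print('intr',t['intrinsics'])
for nm,(u0,u1,v0,v1) in dict(s1=(133,152,196,214),s2=(155,174,196,214),s3=(179,198,196,214)).items():
    w=W[v0:v1,u0:u1].reshape(-1,3); print(nm,np.sort(w[:,2])[-12:].round(4), w[(w[:,2]>.064)].mean(0).round(4),(w[:,2]>.064).sum(), w[w[:,2]>.058].mean(0).round(4))
m=(W[...,2]>.05)&(W[...,2]<.0575); 
u,v=np.meshgrid(np.arange(512),np.arange(384))
k=m&(u>125)&(u<206)&(v>186)&(v<222); r=cv2.minAreaRect(W[k][:,:2].astype(np.float32)*1000);print('rack',r)
k=(W[...,2]>.035)&(W[...,2]<.055)&(u>295)&(u<380)&(v>165)&(v<240); r=cv2.minAreaRect(W[k][:,:2].astype(np.float32)*1000);print('tray',r,W[k][:,2].max())
k=(W[...,2]>.08)&(W[...,2]<.09)&(u>235)&(u<275)&(v>190)&(v<232); r=cv2.minEnclosingCircle(W[k][:,:2].astype(np.float32)*1000);print('hub',r,k.sum(),W[k].mean(0))
k=(W[...,2]>.035)&(W[...,2]<.078)&(u>230)&(u<278)&(v>190)&(v<232); r=cv2.minEnclosingCircle(W[k][:,:2].astype(np.float32)*1000);print('sheave',r,k.sum(),W[k].mean(0))
ss=world(s)
for (u0,v0) in [(221,296),(232,268),(241,244),(269,200)]: print(ss[v0-18:v0+12,u0-8:u0+9].reshape(-1,3)[:,2].max(),ss[v0,u0])
```

```text
intr [[409.71154739   0.         256.76173696]
 [  0.         409.71154739 197.39506641]
 [  0.           0.           1.        ]]
s1 [0.0994 0.0995 0.1001 0.1003 0.1004 0.1005 0.1005 0.1015 0.1016 0.1016
 0.1039 1.243 ] [0.5271 0.3261 0.094 ] 80 [0.5251 0.328  0.0731]
s2 [0.0841 0.0843 0.0846 0.085  0.0852 0.0855 0.0858 0.086  0.0862 0.0865
 0.0874 1.243 ] [0.526  0.2628 0.0895] 80 [0.5253 0.2649 0.0723]
s3 [0.0999 0.1004 0.1007 0.1014 0.1016 0.1018 0.1019 0.1026 0.1038 0.1042
 1.243  1.243 ] [0.5242 0.1951 0.1103] 75 [0.5243 0.1962 0.079 ]
rack ((526.8660888671875, 268.35650634765625), (210.08877563476562, 67.15853881835938), 89.3770523071289)
tray ((529.3345947265625, -242.0966796875), (129.7766571044922, 180.98255920410156), 12.901230812072754) 0.051538244357389344
hub ((503.4368896484375, 8.924805641174316), 21.855165481567383) 150 [0.50391476 0.00897603 0.08585022]
sheave ((503.1734619140625, 8.622601509094238), 45.049346923828125) 611 [0.50324775 0.00889558 0.06547885]
0.6456170391913678 [0.52472495 0.34093122 0.06343095]
0.6456170391913678 [0.52233567 0.2745355  0.07053345]
0.6456170391913678 [0.52035399 0.21245891 0.07910907]
0.6456170391913678 [0.49859053 0.03030125 0.06774594]
```

View pics/cropS.png

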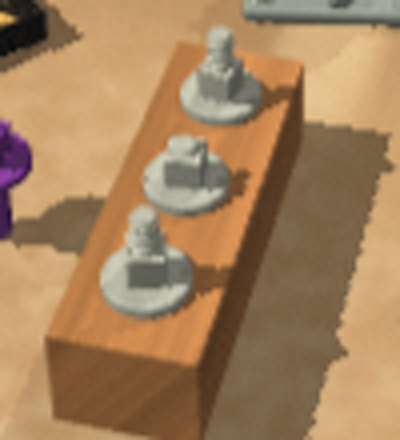

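View pics/cropT.png

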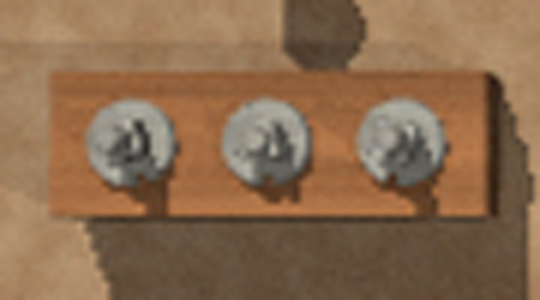

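View pics/cropP.png

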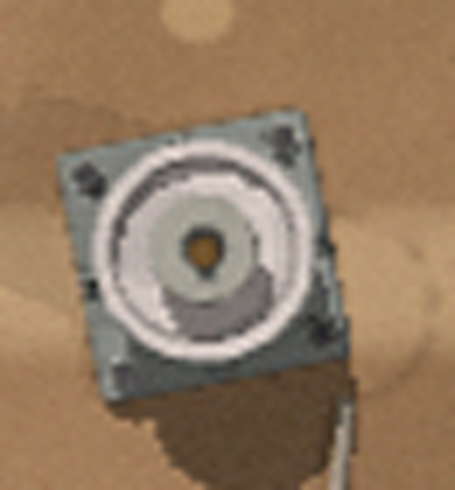

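Run:
```python
from h import *
import pickle
c=pickle.load(open('wrist0.pkl','rb')); R,_=cv2.Rodrigues(np.array(c['rvec'],float))
from scipy.spatial.transform import Rotation as Q
T=Q.from_euler('xyz',[180,0.05,73.566],degrees=True).as_matrix()
p=-R.T@np.array(c['tvec']).ravel()
print('cam in tool',T.T@(p-np.array([.17677,.59921,.23088]))); print('axes in tool (rows cam x y z)\n',(R@T).round(3)); print(c['intrinsics'])
```

```text
cam in tool [ 0.00029052 -0.07553187 -0.14236652]
axes in tool (rows cam x y z)
 [[ 1.     0.     0.   ]
 [ 0.     0.955 -0.298]
 [-0.     0.298  0.955]]
[[344.32620795   0.         260.74394065]
 [  0.         344.32620795 195.10691122]
 [  0.           0.           1.        ]]
```

Request:
apply_moves:
  plan:
    - [1,-0.95,0,0,0,-0.0454]
    - [1,-0.95,0,0,0,-0.0454]
    - [1,-0.95,0,0,0,-0.0454]
    - [1,-0.95,0,0,0,-0.0454]
    - [1,-0.95,0,0,0,-0.0454]

```text
time: 0.65
eef_pos: [0.3026, 0.4796, 0.2312]
ee_rot: [180.0, 0.0, 32.4]
contact_force: [-0.2, 0.6, 0.5]
finger_gap: 0.999
```

Request:
apply_moves:
  plan:
    - [1,-0.95,0,0,0,-0.0454]
    - [1,-0.95,0,0,0,-0.0454]
    - [1,-0.95,0,0,0,-0.0454]
    - [1,-0.95,0,0,0,-0.0454]
    - [1,-0.95,0,0,0,0]

```text
time: 1.15
eef_pos: [0.4275, 0.361, 0.2312]
ee_rot: [180.0, 0.0, -0.3]
contact_force: [1.0, 0.2, 0.1]
finger_gap: 1.003
```

Request:
apply_moves:
  plan:
    - [1,-0.95,-0.3,0,0,0]
    - [1,-0.95,-0.3,0,0,0]
    - [1,-0.95,-0.3,0,0,0]
    - [1,-0.95,-0.3,0,0,0]
    - [0,0,0,0,0,0]

```text
time: 1.65
eef_pos: [0.5294, 0.2625, 0.2003]
ee_rot: [179.9, -0.0, -0.3]
contact_force: [0.3, -0.4, 0.5]
finger_gap: 1.0
```

Run:
```python
from h import *
import pickle
c=cam('wrist');s=manip.state();print(s['time'],s['eef_pos'],s['ee_rot'],s['q']); save(c,'w1.png'); pickle.dump(c,open('w1.pkl','wb'))
W=world(c);print(W[...,2].max())
m=(W[...,2]>.058)&(W[...,2]<.067)
n,l,st,ce=cv2.connectedComponentsWithStats(m.astype(np.uint8))
for i in range(1,n):
    if st[i,4]>200: print(st[i],cv2.minEnclosingCircle(W[l==i][:,:2].astype(np.float32)*1000))
```

```text
1.7 [0.52783973 0.26476833 0.20059259] [ 1.79922066e+02  3.22656713e-02 -1.80334593e-01] [-45.70191456  30.00197916  19.08474633  99.5886749  -11.83339879
  52.45513183 -21.91580049]
0.3425992612401126
[ 230   69   54   56 1661] ((526.997314453125, 331.3226318359375), 21.05755615234375)
[ 232  152   50   49 1302] ((526.4573974609375, 266.4287109375), 21.148975372314453)
[ 234  224   46   43 1018] ((525.7282104492188, 201.59872436523438), 21.446510314941406)
```

View pics/w1.png

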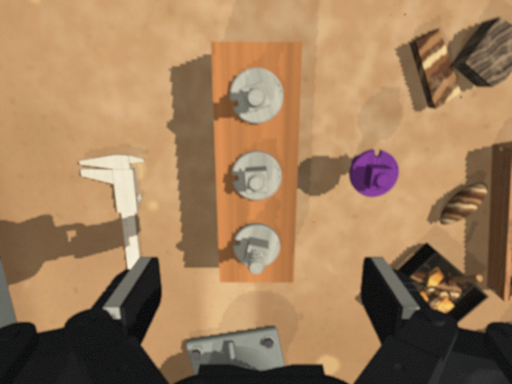

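Run:
```python
from h import *
import pickle
c=pickle.load(open('w1.pkl','rb')); W=world(c)
a=[cv2.resize(c['color'][v-33:v+33,u-33:u+33],(264,264),interpolation=cv2.INTER_CUBIC) for u,v in [(257,97),(257,177),(257,247)]]
cv2.imwrite('pics/w1c.png',np.hstack(a)[:,:,::-1])
for cx,cy in [(527,331.3),(526.5,266.4),(525.7,201.6)]:
    d=np.hypot(W[...,0]*1e3-cx,W[...,1]*1e3-cy)
    k=(d<15)&(W[...,2]>.074)&(W[...,2]<.083); r=cv2.minAreaRect(W[k][:,:2].astype(np.float32)*1000);print(r,k.sum())
    k=(d<15)&(W[...,2]>.083); print(W[k].mean(0),k.sum())
    # flange notch: missing flange at radius 17-20
    ang=np.radians(np.arange(90,271,3)); hit=[]
    for t in ang:
        p=proj(c,[[ (cx+18.3*np.cos(t))/1e3,(cy+18.3*np.sin(t))/1e3,.062]])[0]
        hit.append(W[int(round(p[1])),int(round(p[0])),2])
    hit=np.array(hit); print(np.degrees(ang[hit<.0595]))
```

```text
((527.0817260742188, 331.4018249511719), (17.950170516967773, 17.853134155273438), 17.37882423400879) 310
[0.52957927 0.33703304 0.27288258] 1064
[192. 195. 198. 201. 204.]
((526.5067138671875, 266.5124206542969), (17.928600311279297, 18.460834503173828), 3.297595500946045) 366
[0.52659202 0.27265823 0.26198578] 2059
[177. 180. 183. 186. 189.]
((525.9937744140625, 202.12814331054688), (17.971132278442383, 17.970827102661133), 76.62663269042969) 257
[0.52608069 0.20397445 0.09570692] 326
[159. 162. 165. 168. 171.]
```

View pics/w1c.png

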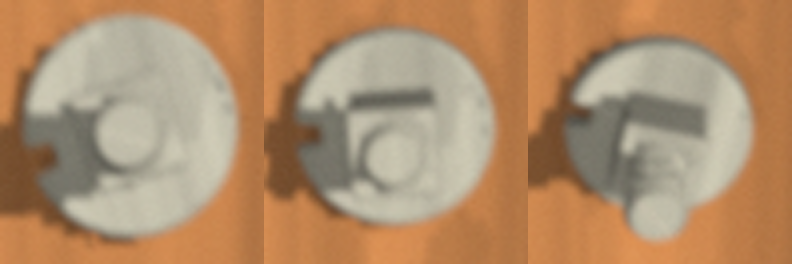

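Request:
apply_moves:
  plan:
    - [-0.05,0.07,-0.91,0,0,0.019]
    - [0,0,-0.91,0,0,0]
    - [0,0,-0.91,0,0,0]
    - [0,0,-0.91,0,0,0]
    - [0,0,-0.91,0,0,0]

```text
time: 2.2
eef_pos: [0.5248, 0.2698, 0.0867]
ee_rot: [-180.0, 0.0, 3.5]
contact_force: [0.5, -0.1, -0.5]
finger_gap: 0.998
```

Request:
apply_moves:
  plan:
    - [0,0,-0.85,0,0,0]
    - [0,0,0,0,0,0]

```text
time: 2.4
eef_pos: [0.5237, 0.269, 0.0641]
ee_rot: [179.9, 0.2, 3.5]
contact_force: [-0.8, -0.2, 0.0]
finger_gap: 1.002
```

Run:
```python
from h import *
s=manip.state();print(s['time'],s['eef_pos'],s['ee_rot'],s['contact_force'])
c=cam('wrist');save(c,'w2.png')
```

```text
2.4 [0.523662   0.26898088 0.06409945] [179.91745183   0.20995077   3.50882488] [-0.76708774 -0.17941846  0.04245813]
```

View pics/w2.png

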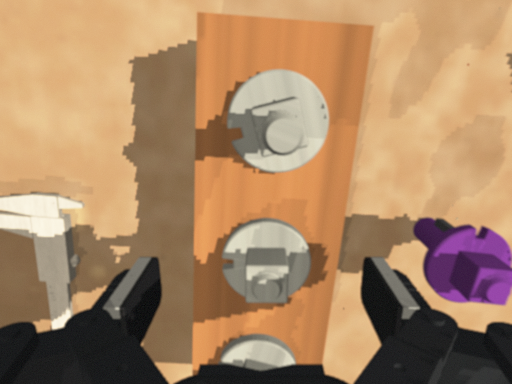

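Request:
apply_moves:
  plan:
    - [0,0,0,0,0,0]

```text
time: 2.55
eef_pos: [0.5257, 0.2693, 0.0673]
ee_rot: [-180.0, -0.0, 3.5]
contact_force: [-0.3, 0.4, 0.9]
finger_gap: 0.998
```

Request:
apply_moves:
  plan:
    - [0,0,0,0,0,0]

```text
time: 2.65
eef_pos: [0.526, 0.2692, 0.0675]
ee_rot: [-180.0, -0.1, 3.5]
contact_force: [-0.1, -0.0, 0.3]
finger_gap: 1.001
```

Request:
apply_moves:
  plan:
    - [0.02,-0.1,-0.1,0,0,0]
    - [0,0,0,0,0,0]

```text
time: 2.85
eef_pos: [0.5262, 0.2659, 0.0641]
ee_rot: [-180.0, -0.0, 3.4]
contact_force: [-0.6, -0.4, -0.8]
finger_gap: 1.0
```

Request:
apply_moves:
  plan:
    - [0,0,0,0,0,0]
    - [0,0,0,0,0,0]
    - [0,0,0,0,0,0]
    - [0,0,0,0,0,0]
    - [0,0,0,0,0,0]
  grip: 1
  grip_force: 50

```text
time: 3.35
eef_pos: [0.5261, 0.2663, 0.064]
ee_rot: [-180.0, -0.0, 3.4]
contact_force: [-1.8, 0.5, 3.0]
finger_gap: 0.197
```

Request:
apply_moves:
  plan:
    - [0,0,0.4,0,0,0]
    - [0,0,1,0,0,0]
    - [0,0,1,0,0,0]
    - [0,0,1,0,0,0]
    - [0,0,1,0,0,0]

```text
time: 3.85
eef_pos: [0.526, 0.2661, 0.1754]
ee_rot: [-180.0, -0.0, 3.4]
contact_force: [-0.6, -0.2, -1.7]
finger_gap: 0.197
```

Request:
apply_moves:
  plan:
    - [0,0,0.8,0,0,0]
    - [0,-1,0,0,0,0]
    - [0,-1,0,0,0,0]
    - [0,-1,0,0,0,0]
    - [0,-1,0,0,0,0]

```text
time: 4.35
eef_pos: [0.5259, 0.1652, 0.1944]
ee_rot: [-180.0, -0.0, 3.4]
contact_force: [-0.1, 1.1, -1.9]
finger_gap: 0.195
```

Request:
apply_moves:
  plan:
    - [0,-1,0,0,0,0]
    - [0,-1,0,0,0,0]
    - [0,-1,0,0,0,0]
    - [0,0,0,0,0,0]

```text
time: 4.75
eef_pos: [0.526, 0.0876, 0.1946]
ee_rot: [179.9, -0.0, 3.2]
contact_force: [0.2, 0.4, -1.4]
finger_gap: 0.196
```

Run:
```python
from h import *
import pickle
c=cam('wrist');s=manip.state();print(s['time'],s['eef_pos'],s['ee_rot']); save(c,'w3.png'); pickle.dump(c,open('w3.pkl','wb'))
```

```text
4.8 [0.52611221 0.08972026 0.19445843] [ 1.79995172e+02 -2.34634707e-02  3.29031572e+00]
```

View pics/w3.png

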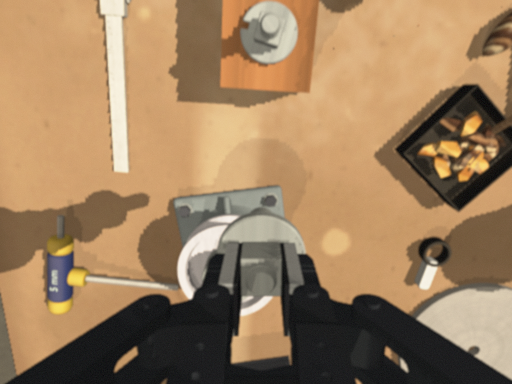

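Request:
apply_moves:
  plan:
    - [0,-1,0,0,0,0]
    - [0,-1,0,0,0,0]
    - [0,-1,0,0,0,0]
    - [0,-1,0,0,0,0]
    - [0,-1,0,0,0,0]

```text
time: 5.3
eef_pos: [0.5262, -0.0338, 0.1941]
ee_rot: [-180.0, -0.0, 3.5]
contact_force: [-0.1, -0.5, -1.8]
finger_gap: 0.198
```

Request:
apply_moves:
  plan:
    - [0,-1,0,0,0,0]
    - [0,-1,0,0,0,0]
    - [0,-1,0,0,0,0]
    - [0,-1,0,0,0,0]
    - [0,-1,0,0,0,0]

```text
time: 5.8
eef_pos: [0.5264, -0.1588, 0.1941]
ee_rot: [-180.0, -0.0, 3.5]
contact_force: [0.6, -0.3, -1.2]
finger_gap: 0.195
```

Request:
apply_moves:
  plan:
    - [0,-1,0,0,0,0]
    - [0,-1,0,0,0,0]
    - [0.1,-1,-0.5,0,0,0]
    - [0,-0.2,-1,0,0,0]
    - [0,0,-1,0,0,0]

```text
time: 6.3
eef_pos: [0.5291, -0.2393, 0.131]
ee_rot: [180.0, -0.1, 3.4]
contact_force: [0.7, 0.9, -2.5]
finger_gap: 0.194
```

Request:
apply_moves:
  plan:
    - [0,0,-1,0,0,0]
    - [0,0,-1,0,0,0]
    - [0,0,-0.5,0,0,0]
    - [0,0,0,0,0,0]

```text
time: 6.7
eef_pos: [0.5282, -0.238, 0.0677]
ee_rot: [-179.9, 0.1, 3.5]
contact_force: [0.7, -0.2, -2.0]
finger_gap: 0.192
```

Request:
apply_moves:
  plan:
    - [0,0,-0.34,0,0,0]
    - [0,0,0,0,0,0]

```text
time: 6.9
eef_pos: [0.5288, -0.2386, 0.0604]
ee_rot: [180.0, -0.0, 3.5]
contact_force: [0.8, 0.4, -2.1]
finger_gap: 0.195
```

Request:
apply_moves:
  plan:
    - [0,0,0,0,0,0]
    - [0,0,0,0,0,0]
    - [0,0,0,0,0,0]
  grip: -1

```text
time: 7.2
eef_pos: [0.5289, -0.2389, 0.0608]
ee_rot: [180.0, -0.0, 3.4]
contact_force: [-0.4, 0.8, 0.1]
finger_gap: 0.7
```

Request:
apply_moves:
  plan:
    - [0,0,0.6,0,0,0]
    - [0,0,1,0,0,0]
    - [0,0,1,0,0,0]
    - [0,0,1,0,0,0]
    - [0,0,1,0,0,0]

```text
time: 7.7
eef_pos: [0.5285, -0.2389, 0.1776]
ee_rot: [180.0, -0.0, 3.4]
contact_force: [0.3, 0.6, -0.4]
finger_gap: 1.0
```

Run:
```python
from h import *
import pickle
c=cam('wrist');s=manip.state();print(s['time'],s['eef_pos'],s['ee_rot']); save(c,'w4.png'); pickle.dump(c,open('w4.pkl','wb'))
```

```text
7.75 [ 0.5299111  -0.23975725  0.18134882] [179.88879644  -0.29071377   3.40263536]
```

View pics/w4.png

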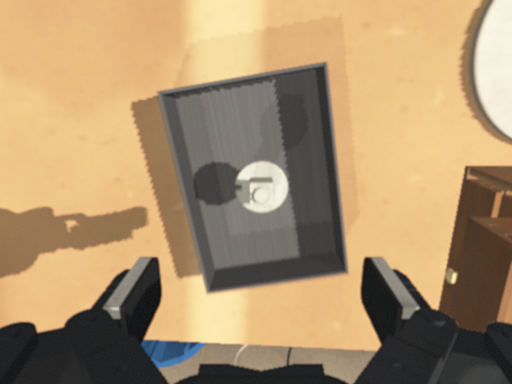

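Request:
apply_moves:
  plan:
    - [-0.1,1,0.15,0,0,0]
    - [-0.1,1,0.15,0,0,0]
    - [-0.1,1,0.15,0,0,0]
    - [-0.1,1,0.15,0,0,0]
    - [-0.1,1,0.15,0,0,0]

```text
time: 8.25
eef_pos: [0.5159, -0.1129, 0.1952]
ee_rot: [180.0, -0.1, 3.4]
contact_force: [0.7, -0.1, 0.0]
finger_gap: 1.003
```

Request:
apply_moves:
  plan:
    - [-0.1,1,0,0,0,0]
    - [-0.1,1,0,0,0,0]
    - [-0.1,1,0,0,0,0]
    - [-0.1,1,0,0,0,0]
    - [-0.1,1,0,0,0,0]

```text
time: 8.75
eef_pos: [0.5035, 0.0121, 0.1951]
ee_rot: [-180.0, -0.1, 3.4]
contact_force: [0.5, 0.3, 0.0]
finger_gap: 1.003
```

Request:
apply_moves:
  plan:
    - [0,0,0,0,0,0]
    - [0,0,0,0,0,0]
    - [0,0,0,0,0,0]

```text
time: 9.05
eef_pos: [0.5037, 0.0103, 0.1946]
ee_rot: [180.0, -0.0, 3.4]
contact_force: [0.3, -0.2, 0.1]
finger_gap: 1.002
```

Run:
```python
from h import *
import pickle
c=cam('wrist');s=manip.state();print(s['time'],s['eef_pos'],s['ee_rot']); save(c,'w5.png'); pickle.dump(c,open('w5.pkl','wb'))
W=world(c)
k=(W[...,2]>.081)&(W[...,2]<.091)&(np.hypot(W[...,0]-.5035,W[...,1]-.009)<.03)
print(cv2.minEnclosingCircle(W[k][:,:2].astype(np.float32)*1000),W[k].mean(0),k.sum())
p=proj(c,[[.5035,.009,.086]])[0];print(p); u,v=p.astype(int)
cv2.imwrite('pics/w5c.png',cv2.resize(c['color'][v-45:v+45,u-45:u+45],(630,630)[:2],interpolation=cv2.INTER_CUBIC)[:560,:,::-1])
```

```text
9.1 [0.50369306 0.01020837 0.19443149] [ 1.79988248e+02 -2.74310904e-02  3.36043496e+00]
((503.294189453125, 7.518923282623291), 22.27057456970215) [0.50342584 0.00849976 0.08577888] 2100
[259.39641024 193.88902001]
```

View pics/w5c.png

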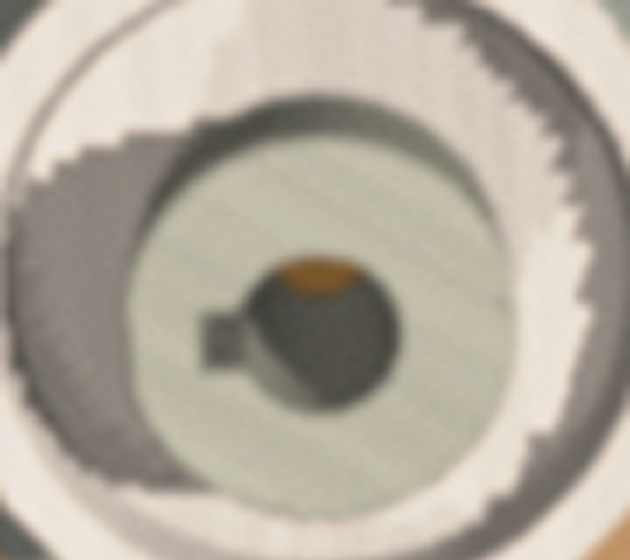

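```bash
cat >> h.py <<'E'
def plane(c,uv,z):
    R,_=cv2.Rodrigues(np.array(c['rvec'],float)); t=np.array(c['tvec'],float).ravel(); K=np.array(c['intrinsics'])
    o=-R.T@t; uv=np.atleast_2d(uv); d=np.c_[(uv[:,0]-K[0,2])/K[0,0],(uv[:,1]-K[1,2])/K[1,1],np.ones(len(uv))]@R
    return o+d*((z-o[2])/d[:,2])[:,None]
E
python3 - <<'E'
from h import *
import pickle
c=pickle.load(open('w5.pkl','rb')); g=c['color'].astype(float).mean(2)
u,v=np.meshgrid(np.arange(512),np.arange(384)); P=plane(c,np.c_[u.ravel(),v.ravel()],.086).reshape(384,512,3)*1e3
# hub rim
W=world(c)
r0=np.hypot(P[...,0]-503.3,P[...,1]-8)
face=(abs(W[...,2]-.086)<.003)&(r0<30)
cn,_=cv2.findContours(face.astype(np.uint8),cv2.RETR_EXTERNAL,cv2.CHAIN_APPROX_NONE)
cn=max(cn,key=len)[:,0]; q=P[cn[:,1],cn[:,0],:2].astype(np.float32); e=cv2.fitEllipse(q); print('hub rim',e, cv2.minEnclosingCircle(q))
hole=(r0<17)&((g<135)|(c['color'][...,2]<100))
n,l,st,ce=cv2.connectedComponentsWithStats(hole.astype(np.uint8)); i=1+np.argmax(st[1:,4]); h=l==i
X=P[h][:,:2]; print(h.sum(), X.min(0),X.max(0))
# circle from non-keyway contour
cn,_=cv2.findContours(h.astype(np.uint8),cv2.RETR_EXTERNAL,cv2.CHAIN_APPROX_NONE); q=P[max(cn,key=len)[:,0][:,1],max(cn,key=len)[:,0][:,0],:2]
from scipy.optimize import least_squares
s=q[q[:,0]>500]
f=least_squares(lambda p:np.hypot(s[:,0]-p[0],s[:,1]-p[1])-p[2],[503,8,9]); print('bore',f.x)
cx,cy=f.x[:2]; d=np.hypot(X[:,0]-cx,X[:,1]-cy); k=(d>10.3); m=X[k].mean(0); print('key',m,np.degrees(np.arctan2(m[1]-cy,m[0]-cx)),k.sum(),d.max())
E
```

```text
hub rim ((503.2391357421875, 7.899897575378418), (42.94639205932617, 43.6983642578125), 8.4923095703125) ((503.2244873046875, 7.941266059875488), 22.1230525970459)
455 [490.98075484  -0.87229056] [511.85046367  16.19093023]
bore [503.50082351   7.70992951   8.52683949]
key [492.08951458   6.1146343 ] -172.0416572425577 28 13.02371702022336
```

Request:
apply_moves:
  plan:
    - [0.11,0.96,0,0,0,-0.0467]
    - [0.11,0.96,0,0,0,-0.0467]
    - [0.11,0.96,0,0,0,0]
    - [0.11,0.96,0,0,0,0]
    - [0.11,0.96,0,0,0,0]

```text
time: 9.6
eef_pos: [0.5176, 0.1313, 0.1942]
ee_rot: [180.0, -0.0, -13.4]
contact_force: [-0.4, 0.7, 0.0]
finger_gap: 0.999
```

Request:
apply_moves:
  plan:
    - [0.11,0.96,0,0,0,0]
    - [0.11,0.96,0,0,0,0]
    - [0.11,0.96,0,0,0,0]
    - [0,0,0,0,0,0]
    - [0,0,0,0,0,0]

```text
time: 10.1
eef_pos: [0.5257, 0.2025, 0.194]
ee_rot: [180.0, 0.0, -13.4]
contact_force: [0.2, -0.1, -0.9]
finger_gap: 1.001
```

Run:
```python
from h import *
import pickle
c=cam('wrist');s=manip.state();print(s['time'],s['eef_pos'],s['ee_rot']); save(c,'w6.png'); pickle.dump(c,open('w6.pkl','wb'))
W=world(c)
d=np.hypot(W[...,0]-.526,W[...,1]-.2018)*1e3
k=(d<26)&(abs(W[...,2]-.062)<.003);print(cv2.minEnclosingCircle(W[k][:,:2].astype(np.float32)*1000))
k=(d<15)&(abs(W[...,2]-.080)<.003);print(cv2.minAreaRect(W[k][:,:2].astype(np.float32)*1000))
k=(d<15)&(abs(W[...,2]-.100)<.004);print(cv2.minEnclosingCircle(W[k][:,:2].astype(np.float32)*1000),W[k].mean(0))
```

```text
10.15 [0.52576783 0.2019594  0.19406026] [ 1.79969295e+02 -2.29893426e-03 -1.34512191e+01]
((526.0887451171875, 201.22164916992188), 21.357580184936523)
((525.9315185546875, 201.7376708984375), (17.914594650268555, 17.883039474487305), 75.64350891113281)
((526.1221313476562, 201.60113525390625), 6.600461006164551) [0.52613113 0.20216966 0.09940302]
```

View pics/w6.png

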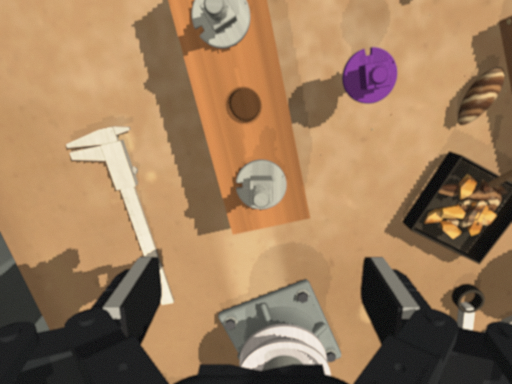

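Request:
apply_moves:
  plan:
    - [0,0,-1,0,0,-0.004]
    - [0,0,-1,0,0,0]
    - [0,0,-1,0,0,0]
    - [0,0,-1,0,0,0]
    - [0,0,-1,0,0,0]

```text
time: 10.65
eef_pos: [0.5258, 0.2018, 0.0683]
ee_rot: [180.0, -0.0, -14.2]
contact_force: [0.7, 0.7, -0.0]
finger_gap: 1.003
```

Request:
apply_moves:
  plan:
    - [0,0,-0.2,0,0,0]
    - [0,0,0,0,0,0]
    - [0,0,0,0,0,0]

```text
time: 10.95
eef_pos: [0.5262, 0.2029, 0.0652]
ee_rot: [-180.0, -0.1, -14.1]
contact_force: [-0.3, -0.3, -0.8]
finger_gap: 1.001
```

Request:
apply_moves:
  plan:
    - [0,-0.03,-0.04,0,0,0]
    - [0,0,0,0,0,0]

```text
time: 11.15
eef_pos: [0.5259, 0.2025, 0.0638]
ee_rot: [-180.0, -0.0, -14.1]
contact_force: [-0.4, -0.4, -0.6]
finger_gap: 1.002
```

Request:
apply_moves:
  plan:
    - [0,0,0,0,0,0]
    - [0,0,0,0,0,0]
    - [0,0,0,0,0,0]
    - [0,0,0,0,0,0]
    - [0,0,0,0,0,0]
  grip: 1
  grip_force: 70

```text
time: 11.65
eef_pos: [0.5256, 0.2025, 0.0633]
ee_rot: [-180.0, 0.0, -14.1]
contact_force: [-3.0, 0.3, 9.7]
finger_gap: 0.193
```

Request:
apply_moves:
  plan:
    - [0,0,0.4,0,0,0]
    - [0,0,1,0,0,0]
    - [0,0,1,0,0,0]
    - [0,0,1,0,0,0]
    - [0,0,1,0,0,0]

```text
time: 12.15
eef_pos: [0.5254, 0.2023, 0.1745]
ee_rot: [180.0, -0.0, -14.1]
contact_force: [1.3, 0.3, -2.3]
finger_gap: 0.19
```

Request:
apply_moves:
  plan:
    - [0,0,0.6,0,0,0]
    - [0,0,0,0,0,0]
    - [0,0,0,0,0,0]

```text
time: 12.45
eef_pos: [0.5253, 0.2025, 0.1878]
ee_rot: [-180.0, 0.0, -14.1]
contact_force: [-0.5, 0.1, -3.2]
finger_gap: 0.193
```

Run:
```python
from h import *
import pickle
c=cam('wrist');s=manip.state();print(s['time'],s['eef_pos'],s['ee_rot']); save(c,'w7.png'); pickle.dump(c,open('w7.pkl','wb'))
W=world(c); e=s['eef_pos']; u,v=np.meshgrid(np.arange(512),np.arange(384))
print(proj(c,[e,e+[0,0,-.002]]))
d=np.hypot(W[...,0]-e[0],W[...,1]-e[1])*1e3
zz=W[...,2]-e[2]
k=(d<26)&(abs(zz)<.02)
print(np.histogram(zz[k]*1e3,bins=np.arange(-20,21,2)))
```

```text
12.5 [0.5251316  0.20238305 0.18734174] [ 1.79967823e+02  4.48599168e-02 -1.40906300e+01]
[[258.85172393 261.05720234]
 [258.87698099 259.00091858]]
(array([   0,    0,    0,    0,    0,    1,   55,  116,  184, 1533,  154,
         84,  129,  173,  194,  222,  227,  253,  730,  276]), array([-20, -18, -16, -14, -12, -10,  -8,  -6,  -4,  -2,   0,   2,   4,
         6,   8,  10,  12,  14,  16,  18,  20]))
```

View pics/w7.png

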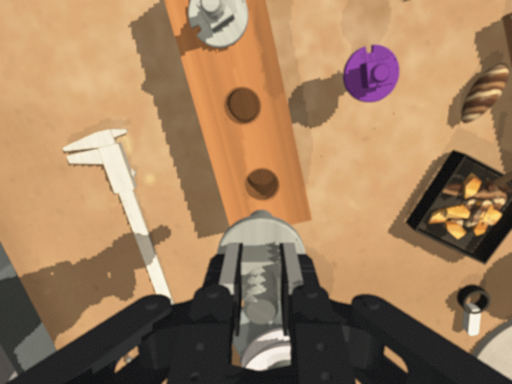

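```bash
cat > held.py <<'E'
from h import *
import pickle,sys
from scipy.spatial.transform import Rotation as Q
from scipy.optimize import least_squares
c=pickle.load(open(sys.argv[1],'rb')); e=np.array(eval(sys.argv[2])); yaw=float(sys.argv[3])
T=Q.from_euler('xyz',[180,0,yaw],degrees=True).as_matrix()
X=(world(c)-e)@T   # tool frame
m=(abs(X[...,2]-.001)<.0025)&(np.hypot(X[...,0],X[...,1])<.026)
p=X[m]; A=np.c_[p[:,:2],np.ones(len(p))]; s,_,_,_=np.linalg.lstsq(A,p[:,2],rcond=None)
r=A@s-p[:,2]; k=abs(r)<.001; s,_,_,_=np.linalg.lstsq(A[k],p[k,2],rcond=None); print('plane z=',s, 'tilt deg',np.degrees(s[:2]))
# outer rim (far side, tool -y)
m8=m.astype(np.uint8); cn,_=cv2.findContours(m8,cv2.RETR_EXTERNAL,cv2.CHAIN_APPROX_NONE); q=max(cn,key=len)[:,0]
x=X[q[:,1],q[:,0],:2]*1e3; x=x[(np.hypot(*x.T)>17)&(x[:,1]<-3)]
f=least_squares(lambda a:np.hypot(x[:,0]-a[0],x[:,1]-a[1])-21,[0,0],loss='soft_l1',f_scale=.5); print('flange centre tool mm',f.x,len(x),np.abs(f.fun).mean())
f=least_squares(lambda a:np.hypot(x[:,0]-a[0],x[:,1]-a[1])-a[2],[0,0,21],loss='soft_l1',f_scale=.5); print('free r',f.x)
m=(X[...,2]<-.034)&(X[...,2]>-.039)&(np.hypot(X[...,0],X[...,1])<.012); print('stud top',cv2.minEnclosingCircle(X[m][:,:2].astype(np.float32)*1e3),X[m].mean(0))
E
python3 held.py w7.pkl '[0.5252,0.2025,0.1875]' -14.1
```

```text
plane z= [ 0.00068334 -0.01970178  0.0009211 ] tilt deg [ 0.03915221 -1.12882885]
flange centre tool mm [0.53640434 0.75044706] 143 0.5943352673347393
free r [ 0.50922273 -0.40067551 20.07083776]
stud top ((-0.0036197113804519176, 0.002076261444017291), 11.937275886535645) [ 0.00033622 -0.00061632 -0.03667864]
```

Request:
apply_moves:
  plan:
    - [-0.112,-0.97,0,0,0,0.041]
    - [-0.112,-0.97,0,0,0,0.041]
    - [-0.112,-0.97,0,0,0,0.041]
    - [-0.112,-0.97,0,0,0,0]
    - [-0.112,-0.97,0,0,0,0]

```text
time: 13.0
eef_pos: [0.5109, 0.08, 0.1871]
ee_rot: [180.0, 0.1, 8.1]
contact_force: [0.9, 0.6, -1.8]
finger_gap: 0.188
```

Request:
apply_moves:
  plan:
    - [-0.112,-0.97,0,0,0,0]
    - [-0.112,-0.97,0,0,0,0]
    - [-0.112,-0.97,0,0,0,0]
    - [0,0,0,0,0,0]
    - [0,0,0,0,0,0]

```text
time: 13.5
eef_pos: [0.5028, 0.0082, 0.1873]
ee_rot: [-180.0, 0.1, 8.0]
contact_force: [-0.0, 0.9, -2.0]
finger_gap: 0.188
```

Request:
apply_moves:
  plan:
    - [0,0,-1,0,0,0]
    - [0,0,-0.5,0,0,0]
    - [0,0,0,0,0,0]
    - [0,0,0,0,0,0]

```text
time: 13.9
eef_pos: [0.5031, 0.0087, 0.1506]
ee_rot: [180.0, 0.0, 8.1]
contact_force: [0.3, -0.2, -2.4]
finger_gap: 0.193
```

Run:
```python
from h import *
import pickle
c=cam('side');s=manip.state();print(s['time'],s['eef_pos'],s['ee_rot']); pickle.dump(c,open('s8.pkl','wb'))
p=proj(c,[[.5034,.0078,.086]])[0];print(p);u,v=p.astype(int)
cv2.imwrite('pics/s8c.png',cv2.resize(c['color'][v-60:v+35,u-50:u+50],None,fx=6,fy=6,interpolation=cv2.INTER_CUBIC)[:,:,::-1])
```

```text
13.95 [0.50346454 0.00869571 0.15099066] [ 1.79998522e+02 -1.78252753e-02  8.06215277e+00]
[269.0301     188.27710041]
```

View pics/s8c.png

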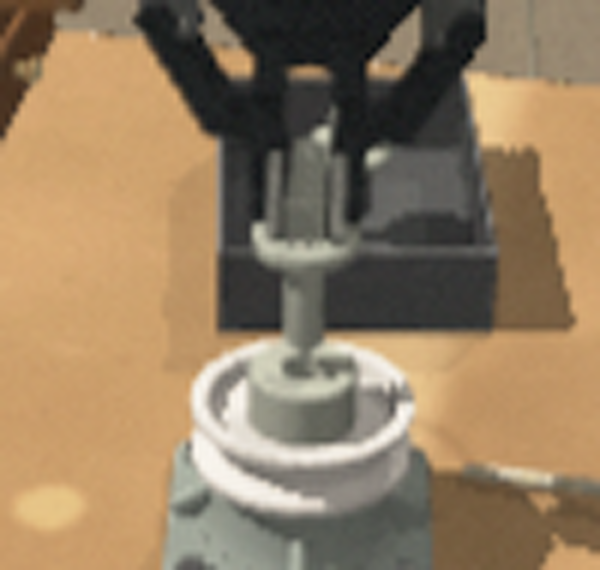

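Request:
apply_moves:
  plan:
    - [-0.01,-0.01,-0.3,0,0,0]
    - [0,0,-0.2,0,0,0]
    - [0,0,0,0,0,0]

```text
time: 14.25
eef_pos: [0.5026, 0.0082, 0.1375]
ee_rot: [180.0, 0.1, 8.0]
contact_force: [0.6, 0.2, -2.7]
finger_gap: 0.189
```

Request:
apply_moves:
  plan:
    - [0,0,-0.16,0,0,0]
    - [0,0,-0.12,0,0,0]
    - [0,0,0,0,0,0]

```text
time: 14.55
eef_pos: [0.5027, 0.0082, 0.1307]
ee_rot: [-180.0, 0.0, 8.0]
contact_force: [0.2, 0.2, -1.3]
finger_gap: 0.191
```

Pilot is in the bore without force. On to the key.

Request:
apply_moves:
  plan:
    - [0,0,-0.16,0,0,0]
    - [0,0,-0.12,0,0,0]
    - [0,0,0,0,0,0]

```text
time: 14.85
eef_pos: [0.5027, 0.0082, 0.1236]
ee_rot: [180.0, 0.0, 8.0]
contact_force: [-0.8, 0.1, -2.1]
finger_gap: 0.191
```

Request:
apply_moves:
  plan:
    - [0,0,-0.1,0,0,0]
    - [0,0,-0.1,0,0,0]
    - [0,0,0,0,0,0]

```text
time: 15.15
eef_pos: [0.5028, 0.0082, 0.1187]
ee_rot: [180.0, 0.0, 8.0]
contact_force: [-0.4, -0.4, -2.1]
finger_gap: 0.191
```

Request:
apply_moves:
  plan:
    - [0,0,-0.2,0,0,0]
    - [0,0,-0.2,0,0,0]
    - [0,0,0,0,0,0]

```text
time: 15.45
eef_pos: [0.5026, 0.0082, 0.1083]
ee_rot: [180.0, 0.1, 8.0]
contact_force: [-0.5, -0.2, -2.6]
finger_gap: 0.188
```

Request:
apply_moves:
  plan:
    - [0,0,-0.2,0,0,0]
    - [0,0,-0.2,0,0,0]
    - [0,0,0,0,0,0]

```text
time: 15.75
eef_pos: [0.5031, 0.0082, 0.0987]
ee_rot: [180.0, -0.0, 8.0]
contact_force: [-0.6, -0.1, 5.9]
finger_gap: 0.188
```

Request:
apply_moves:
  plan:
    - [0,0,-0.1,0,0,0]
    - [0,0,-0.04,0,0,0]
    - [0,0,0,0,0,0]

```text
time: 16.05
eef_pos: [0.5032, 0.0082, 0.0957]
ee_rot: [-180.0, -0.0, 8.0]
contact_force: [-1.2, -0.1, 8.7]
finger_gap: 0.191
```

Spring pin is being pressed. Continue in 1–2 mm steps until force rises sharply.

Request:
apply_moves:
  plan:
    - [0,0,-0.06,0,0,0]
    - [0,0,0,0,0,0]

```text
time: 16.25
eef_pos: [0.5033, 0.0082, 0.0943]
ee_rot: [-180.0, -0.0, 8.0]
contact_force: [-1.9, -1.4, 10.2]
finger_gap: 0.187
```

Request:
apply_moves:
  plan:
    - [0,0,-0.04,0,0,0]
    - [0,0,0,0,0,0]

```text
time: 16.45
eef_pos: [0.5033, 0.0082, 0.0934]
ee_rot: [-180.0, -0.0, 8.0]
contact_force: [-1.4, -0.3, 11.3]
finger_gap: 0.187
```

Run:
```python
from h import *
import pickle
c=cam('side');s=manip.state();print(s['time'],s['eef_pos'],s['ee_rot'],s['contact_force'],s['torque']); pickle.dump(c,open('s9.pkl','wb'))
p=proj(c,[[.5034,.0078,.086]])[0];print(p);u,v=p.astype(int)
cv2.imwrite('pics/s9c.png',cv2.resize(c['color'][v-50:v+30,u-45:u+45],None,fx=7,fy=7,interpolation=cv2.INTER_CUBIC)[:,:,::-1])
```

```text
16.5 [0.50327814 0.00816221 0.09343014] [-1.79994459e+02 -4.48545422e-02  8.03600765e+00] [-1.91981011  0.18970089 11.24795234] [-0.0284655   0.49305815  0.02123371]
[269.0301     188.27710041]
```

View pics/s9c.png

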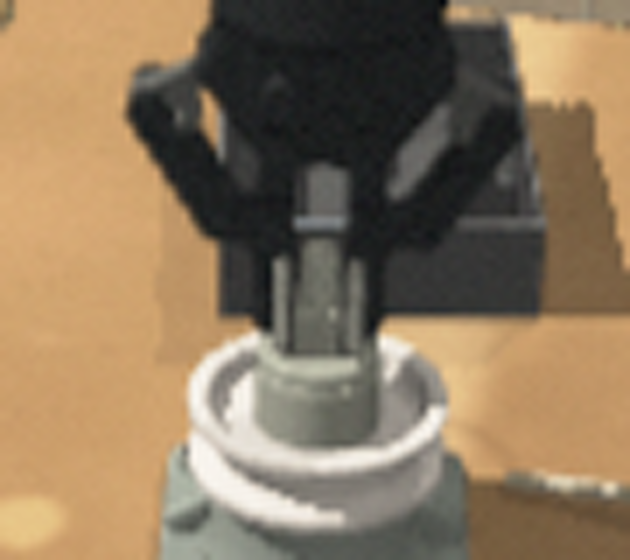

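Request:
apply_moves:
  plan:
    - [0,0,-0.03,0,0,0]
    - [0,0,0,0,0,0]

```text
time: 16.7
eef_pos: [0.5033, 0.0082, 0.0932]
ee_rot: [-180.0, -0.1, 8.0]
contact_force: [-5.5, 0.4, 24.6]
finger_gap: 0.188
```

Request:
apply_moves:
  plan:
    - [0,0,-0.03,0,0,0]
    - [0,0,0,0,0,0]

```text
time: 16.9
eef_pos: [0.5033, 0.0082, 0.0931]
ee_rot: [-180.0, -0.1, 8.0]
contact_force: [-11.5, -0.3, 44.5]
finger_gap: 0.189
```

Request:
apply_moves:
  plan:
    - [0,0,0.025,0,0,0]
    - [0,0,0,0,0,0]
    - [0,0,0,0,0,0]
    - [0,0,0,0,0,0]
    - [0,0,0,0,0,0]

```text
time: 17.4
eef_pos: [0.5033, 0.0082, 0.0932]
ee_rot: [-180.0, -0.1, 8.0]
contact_force: [-6.8, -0.1, 27.7]
finger_gap: 0.19
```

```bash
python3 - <<'E'
from h import *
import pickle
c=cam('wrist');save(c,'w10.png');pickle.dump(c,open('w10.pkl','wb'))
t=cam('top');save(t,'t10.png')
s=manip.state();print(s['time'],s['eef_pos'],s['ee_rot'],s['contact_force'])
E
python3 held.py w10.pkl '[0.5033,0.0082,0.0932]' 8.0
```

```text
17.5 [0.50330162 0.0081875  0.09318819] [-1.79977377e+02 -6.28764567e-02  8.03343847e+00] [-6.18480013 -0.09815997 28.29060299]
plane z= [ 0.0030021 -0.0178432  0.0011574] tilt deg [ 0.17200764 -1.02234029]
flange centre tool mm [0.40337772 1.04438069] 140 0.6256099089945626
free r [ 0.39162704 -0.15853202 20.03786237]
stud top ((-0.035507943481206894, 0.053881675004959106), 11.981622695922852) [ 0.00032083 -0.00040079 -0.03649497]
```

View pics/w10.png

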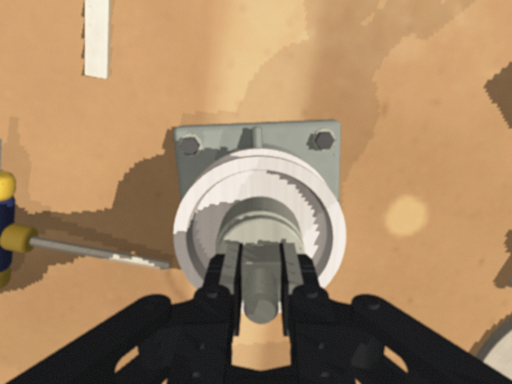

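View pics/t10.png

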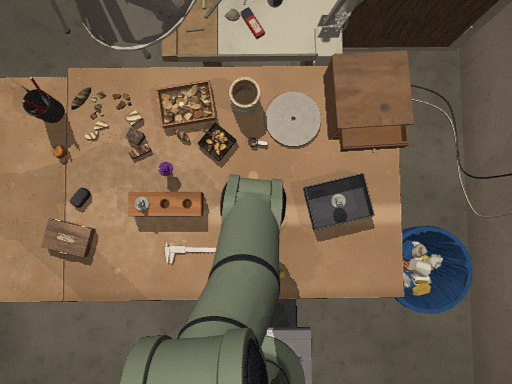

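```bash
python3 -c "
from station import manip
print(manip.finish_job()); s=manip.state(); print(s['time'],s['eef_pos'],s['contact_force'],s['finger_gap'])"
```

```text
the job is handed in; nothing more can be done
None
the job is handed in; nothing more can be done
```

The short spindle is in the reject tray and one full-length spindle is fully home in the pulley hub, still gripped and pushed down. The job was handed in at about 17.5 s; no verdict is reported.

- **Cull:** The short one was the middle spindle in the rack (top-camera pixel 164,204). Its top measured about 84 mm against about 100 mm for the other two. It was lowered and released in the tray; in the wrist and top pictures it stands upright near the middle. The purple look-alike (166,169) was not touched.
- **Fit:** I used the full-length spindle nearest the drive unit. I turned it to the keyway direction measured from the picture (about +8°) before lowering it. The key passed the hub face with no rise in force, and the pin then pushed back with a steadily growing force.
- **Home:** The push hit a hard stop with the tool at z = 93 mm, which puts the flange underside at about 86 mm, level with the hub face. The push briefly reached 44 N, so I backed it off to about 28 N and held it there with a 70 N grip setting.
- **Last checks:** The other full-length spindle is still in its rack hole. The calliper looks unmoved; the T-handle driver was only partly in view and the loupe was not rechecked closely, but the arm touched neither.
- **Small disagreement:** The camera fit showed the flange tilted about 1°. It read about the same while the spindle hung free in the gripper, so I put it down to camera calibration.

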